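# Clear the rinse tank's lid and hold it half open

## Task

The etched plates are to be taken out of the rinse tank by a colleague who needs both hands. Clear the loose copper bar off the tank's lid by laying it, not dropping it, into the groove on top of the bars in the wooden cradle, lined up with them so that the pile is a complete pyramid; then raise the lid by its tab to 45 degrees, where its underside drips back into the tank, and hold it there without ever letting it fall. Finish while still holding the lid at that angle, with the rest of the pile, the tin, the tape roll and the brush left as they were.

Things in the scene. Friction and masses are not known exactly. Their poses are not given: they have to be found in the camera images.
- tank: white plastic rinse tank fixed to the bench, drained, copper plates inside: 210 mm deep (its x) x 314 wide (its y) x 134 high; origin at the centre of its underside. Its front (-x, where the lid's tab is) faces the robot, turned by its yaw; it stands left or right. Shut lid's upper face 143 mm above the bench, with two ribs 4 mm high across it (along y), 90 and 120 mm in front of the hinge
- lid (a joint): opening angle (rad) of the tank's lid: 0 shut (the start), grows as its front edge rises, 45 degrees = 0.785, stop at 1.48. White plastic sheet 212 x 314 x 8 mm, 0.5 to 0.75 kg, hinged along the tank's back (+x) rim on an axis parallel to the tank's y. The hinge is free: let go at any angle, the lid falls shut
- lid_hinge (a point): middle of the lid's hinge axis: 102 mm behind (+x) the tank's origin and 139 mm above the bench, in the mid-plane of the lid sheet
- lid_tab (a point): grip point of the lid's tab, moves with the lid: 247 mm from the hinge axis, 139 mm above the bench when shut. The tab is a white tongue in the middle of the lid's front edge, 60 mm out, 36 mm wide (tank's y), 16 mm thick, sides flat; this point is 35 mm in front of the edge, at mid-thickness. Held by its two sides, the tab can turn between the pads while the gripper stays pointing down
- cradle: wooden cradle fixed to the bench, 124 mm long (its x) x 112 wide (its y), side walls 30 high; origin at the centre of its underside. Bars lie along its x: three on its floor, axes 30.5 mm apart and 23 mm above the bench; two in their gaps, axes 49 mm up. A bar in the top groove lies over the cradle's middle, along its x, axis 75 mm above the bench
- loose_bar: round copper bar like the others, 30 mm diameter x 100 mm long, 0.63 kg; origin at its middle, on its axis; its x axis runs along the bar (its roll about x is arbitrary). Starts on the shut lid between the ribs, along the tank's y, axis 158 mm above the bench, 105 mm in front of the hinge. Keep fingertips no lower than 9 mm below its axis, to clear ribs and the bars beneath
- base_left: round copper bar like the others, 30 mm diameter x 100 mm long, 0.63 kg; origin at its middle, on its axis; its x axis runs along the bar (its roll about x is arbitrary); lies in the cradle: bottom layer, at the cradle's +y side
- base_mid: round copper bar like the others, 30 mm diameter x 100 mm long, 0.63 kg; origin at its middle, on its axis; its x axis runs along the bar (its roll about x is arbitrary); lies in the cradle: bottom layer, middle
- base_right: round copper bar like the others, 30 mm diameter x 100 mm long, 0.63 kg; origin at its middle, on its axis; its x axis runs along the bar (its roll about x is arbitrary); lies in the cradle: bottom layer, at the cradle's -y side
- upper_left: round copper bar like the others, 30 mm diameter x 100 mm long, 0.63 kg; origin at its middle, on its axis; its x axis runs along the bar (its roll about x is arbitrary); lies in the cradle: second layer, at +y, in the gap between base_left and base_mid
- upper_right: round copper bar like the others, 30 mm diameter x 100 mm long, 0.63 kg; origin at its middle, on its axis; its x axis runs along the bar (its roll about x is arbitrary); lies in the cradle: second layer, at -y, in the gap between base_mid and base_right
- tin: closed tin, 68 mm diameter x 100 mm, standing beyond the cradle; origin at the centre of its underside; leave alone
- tape_roll: white roll of masking tape lying flat, 90 mm across, 25 mm high, beyond the cradle; origin at the centre of its underside; leave alone
- brush: small brush lying on the bench on the robot's side of the cradle; leave alone

How it is judged:
By the outcome, as a careful person would: the job done as asked, in the order asked, and still so for the second after the job is handed in, while the arm keeps its last pose, push and grip.
It also fails if it takes over 54 s, if anything falls off the work surface, if the arm or the gripper's body presses on something with over 40 N, if the wrist force passes 120 N, or if a joint passes its speed limit or range.

## Robot

A 6-joint arm with a two-finger parallel gripper is mounted at the origin on the work surface. World frame = base frame: x ahead of the robot, y to its left, z up, the work surface at z = 0. Lengths are in m, angles in rad, forces in N, time in s.
With the tool pointing down it reaches from about 0.325 to 0.775 m from the base axis. Payload 9.3 kg.
Tool frame: the origin (TCP) lies between the finger pads; the fingertips stand 25 mm ahead of it and the grasp point (between the pads) lies 6 mm ahead of it; x points along the fingers, z is the direction in which the jaws open and shut, and the axes are right-handed (so a half turn about x gives the same grasp; the last joint's range is limited). The gripper opens to 85 mm and grips with 20 to 120 N. Pads are 22 mm wide; open, the fingers measure 114 mm over their backs; the gripper's body (76 mm by 85 mm) begins 54 mm behind the grasp point. The pads swing forward as they close: fully open they stand 13 mm farther back than shut.
Start: joints at [-1.465, 0.259, 0.021, 1.334, 0, 1.418], TCP at [0.141, -0.532, 0.256] pointing down, gripper open.
Joint ranges: [-3.04, 3.04], [-0.91, 1.82], [-1.04, 1.36], [-1.92, 1.95], [-1.52, 1.45], [-3.14, 3.14]. Speed limits (rad/s): [2.22, 2.22, 2.79, 3.14, 3.14, 3.14].

## Interface

Orientations are given as [roll, pitch, yaw] about the fixed x, y, z axes, in that order (R = Rz(yaw) Ry(pitch) Rx(roll)).
In Python, from plant import * gives the robot as it stands.
- The arm moves only by the tool servo_tool, never from a script. Its argument "steps" is a list of rows, each a list of 7 numbers: the shift along the world's x, y, z in cm, then the turn, a rotation vector about the world's x, y, z in rad, then the closure, from 0 (fully open) to 1 (shut). In form: [[x, y, z, rx, ry, rz, grip], ...]. A call has 1 to 8 rows; each row is the pose to reach, as a shift and turn from the pose commanded when the call began; what a row does not reach only later rows make up. A row lasts 1/10 s, in which the tool goes at most 50 mm and 8.59 degrees, less where a joint would pass 70% of its speed; a pose out of reach is approached as far as the arm can. A call with a gripper value outside its range is refused whole. The fingers move at their own pace and stop on an object; "newtons" is the grip in N (left out, the last holds). Time passes only in rows, so rows that repeat a pose let the fingers close. It gives the time, the measured TCP pose, the force and the opening at its end, in the units of the state.
- observe(): the state, without advancing time (a new reading comes with each control period).
- grab_frame(name): name is "side" or "top" or "wrist"; returns a dict with "pixels" (400x640x3 uint8, red, green, blue), "fx", "fy", "cx", "cy" (pixels), "T" (4x4, takes a point from camera to world coordinates); the wrist camera has in their place "T_tool_cam" (4x4, takes a point from camera to tool coordinates, whose origin is the TCP and whose axes are the tool frame's). Camera axes: x right, y up, looking along -z (the intrinsics and any distortion apply to the point x, -y, -z); pixel columns grow to the right and rows downward; lengths in m; the calibration is good to about 2 mm. The wrist camera is an equidistant fisheye: a pixel r from the principal point sees the ray r / f radians off the axis. A picture is of the moment at which its call begins: read the wrist's pose just before it. There is no depth.
- hand_in(): hands the job in, once; it reports no verdict.
The state is a dict: "time_s": time; "joint_positions": joint angles; "qd": joint speeds; "tau": joint torques, N m; "position": TCP position; "eef_rot": TCP orientation; "force": force on the tool from outside, world axes, zero at the start; "torque": the same for the moment, N m; "finger_gap": opening from 0.0 (shut) to 1.0 (fully open).
Only numpy, scipy, OpenCV 4.12 (cv2) and the standard library are available. Lean on these libraries where they do the work, as an engineer would, in place of code of your own. Each camera call takes 0.05 s, during which the arm holds its last target.

## Working session

There is one attempt and no reset: what is moved stays moved. The work goes in short steps, Python scripts to look and compute and a tool call to move; the robot and the scene stay as the last step left them, time stands still between calls to the robot, and variables do not carry over. Pictures are saved under pics/ and viewed, and the job is handed in when it is done.

Besides the shell and the picture viewer there is one more tool, called after ">>>" as name(argument=value, ...) on one line, values as JSON. servo_tool: Moves the arm, as the interface text tells. Its arguments: {"type":"object","properties":{"steps":{"type":"array"},"newtons":{"type":"number"}},"required":["steps"]}

```bash
ls; mkdir -p pics; python3 - <<'E'
from plant import *
import cv2, json
s=observe(); print(s)
for n in ("side","top","wrist"):
    f=grab_frame(n); cv2.imwrite(f"pics/a_{n}.png",f["pixels"][:,:,::-1]); cv2.imwrite(f"pics/a_{n}.png",f["pixels"][:,:,::-1])
    print(n,{k:(v.tolist() if hasattr(v,'tolist') else v) for k,v in f.items() if k!="pixels"})
E
```

```text
pics
{'time_s': 0.0, 'joint_positions': array([-1.46461563e+00,  2.59191709e-01,  2.07011457e-02,  1.33368787e+00,
        7.57837957e-06,  1.41818752e+00]), 'qd': array([ 1.07289210e-03, -1.24590056e-03, -1.15445687e-03, -3.73913979e-05,
       -5.77598172e-04,  7.32191349e-04]), 'tau': array([-1.08546214e-03, -5.55641806e+01,  3.44531536e+01,  1.38134829e-02,
       -1.71398801e-04, -7.08108175e-06]), 'position': array([ 0.14071475, -0.53141662,  0.25564255]), 'eef_rot': array([2.98350069, 1.5694142 , 1.67149386]), 'force': array([ 0.00977371, -0.10603618, -0.09865415]), 'torque': array([-0.06933153,  0.01613895,  0.03307837]), 'finger_gap': 1.002159805489362}
side {'fx': 372.99563378148554, 'fy': 372.99563378148554, 'cx': 321.919305475311, 'cy': 194.2260356485781, 'T': [[-0.14680288706762556, -0.8371910692635635, 0.5268396586191489, 1.0379509675614706], [0.9891656888838656, -0.1240380707257062, 0.07852258875987568, 0.04190010673106076], [-0.0003902352083144581, 0.5326590565793246, 0.8463298276443445, 0.8545573110271699], [0.0, 0.0, 0.0, 1.0]]}
top {'fx': 506.36523165365566, 'fy': 506.36523165365566, 'cx': 319.3894653750581, 'cy': 199.02496057024214, 'T': [[0.003221560060334476, 0.9846671526763195, -0.17441393290413262, 0.39735723010806295], [-0.9999835179103229, 0.004001041189505954, 0.004117715033199634, -0.01851670715436026], [0.004752416066846321, 0.17439779273175876, 0.9846638128985029, 1.116994563169176], [0.0, 0.0, 0.0, 1.0]]}
wrist {'fx': 309.70691628693146, 'fy': 309.70691628693146, 'cx': 318.0216419772032, 'cy': 200.52264264495324, 'T_tool_cam': [[-0.0010394491481526993, 0.29653300881665023, -0.9550220386083308, -0.1170943055087042], [7.335091917258458e-05, 0.95502257457756, 0.2965330953989639, 0.07638286079247714], [0.9999994570824076, 0.00023817932904986083, -0.0010144483703728691, -0.0002917847586465516], [0.0, 0.0, 0.0, 1.0]]}
```

View pics/a_side.png

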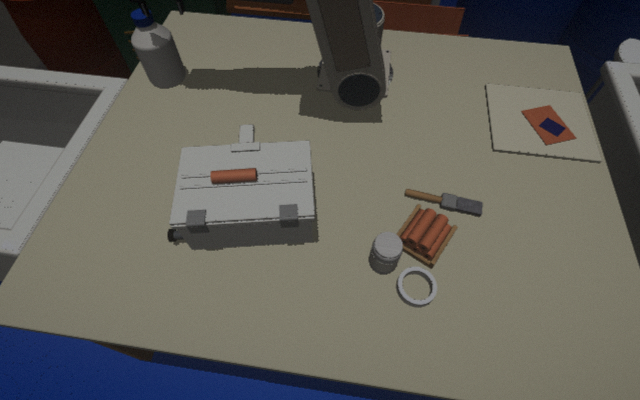

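View pics/a_top.png

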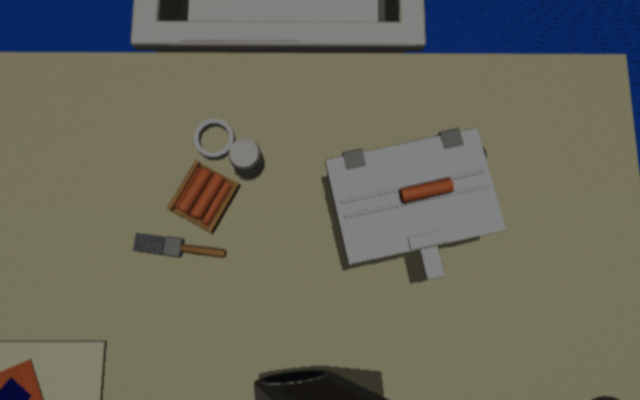

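View pics/a_wrist.png

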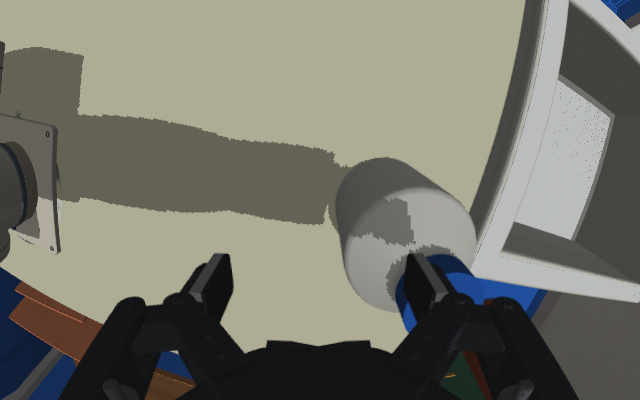

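The top view has the tank at right (lid corners near (326,160), (480,128), (504,230), (347,263); bar around (427,190); tab ending at about (434,278)). The cradle is around (204,197), with the brush in front of it and the tape and tin beyond. I'll enlarge both.

```bash
python3 - <<'E'
import cv2
t=cv2.imread("pics/a_top.png"); s=cv2.imread("pics/a_side.png")
g=lambda i:cv2.convertScaleAbs(i,alpha=1.5)
cv2.imwrite("pics/c1.png",g(cv2.resize(t[120:290,315:515],None,fx=4,fy=3.5*4/3.5*0.85,interpolation=2)[:,:]))
cv2.imwrite("pics/c1.png",g(cv2.resize(t[125:285,315:515],None,fx=3.75,fy=3.75,interpolation=2)))
cv2.imwrite("pics/c2.png",g(cv2.resize(t[150:245,160:260],None,fx=6,fy=6,interpolation=2)))
cv2.imwrite("pics/c3.png",g(cv2.resize(s[180:280,370:490],None,fx=6,fy=6,interpolation=2)))
cv2.imwrite("pics/c4.png",g(cv2.resize(s[115:245,160:330],None,fx=4.5,fy=4.5,interpolation=2)))
E
```

```text
(no output)
```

View pics/c1.png

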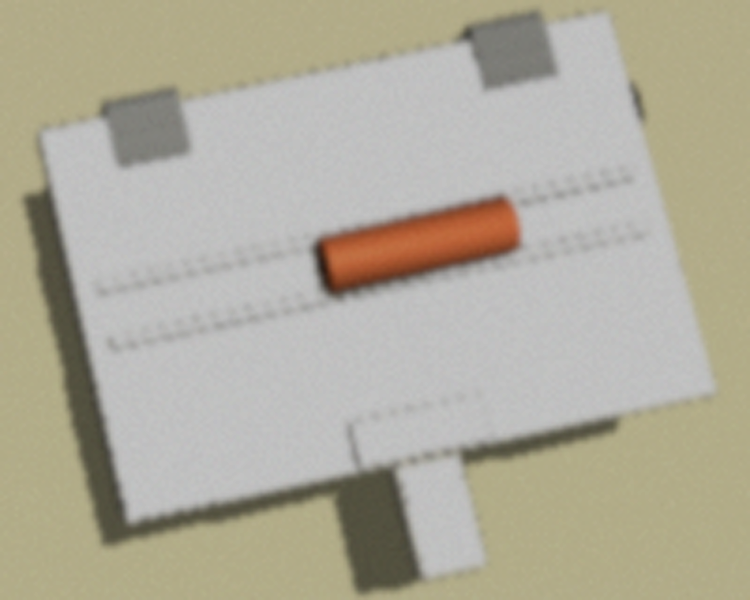

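View pics/c2.png

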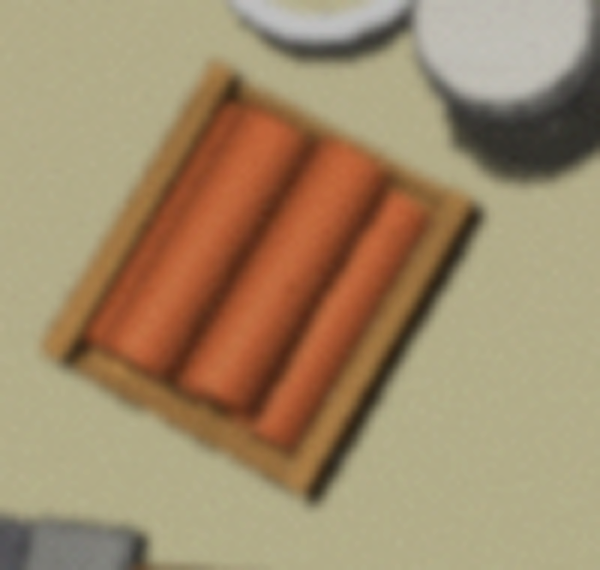

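View pics/c3.png

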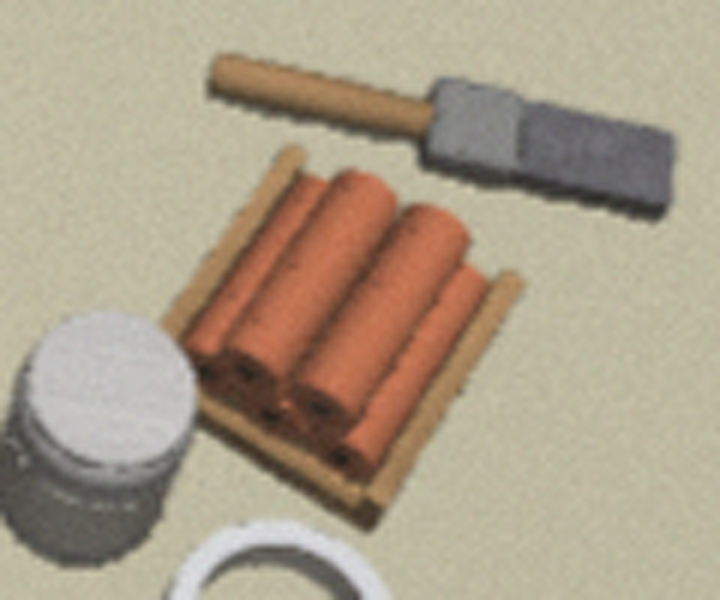

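View pics/c4.png

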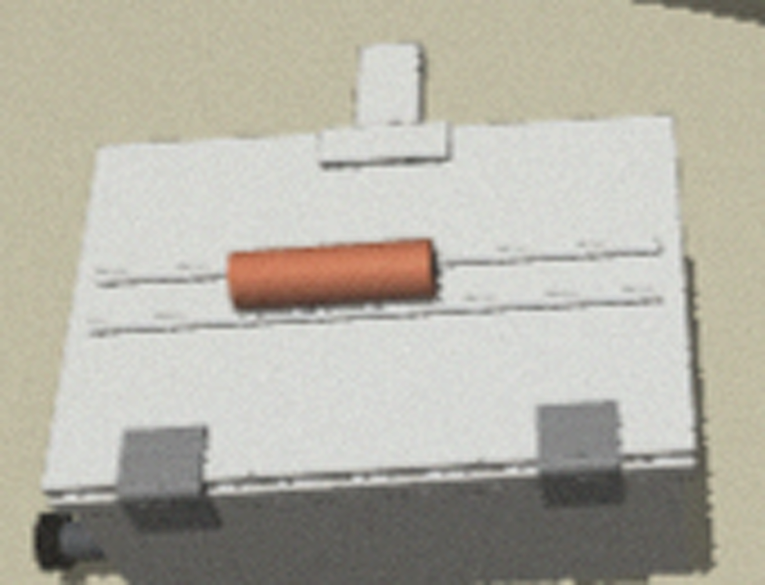

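```bash
cat > h.py <<'E'
from plant import *
import numpy as np, cv2
from scipy.optimize import least_squares
from scipy.spatial.transform import Rotation as R
def ray(f,u,v):
    T=np.array(f["T"]); d=np.array([(u-f["cx"])/f["fx"],-(v-f["cy"])/f["fy"],-1.]); return T[:3,3],T[:3,:3]@d
def onz(f,p,z):
    o,d=ray(f,*p); return o+d*(z-o[2])/d[2]
def proj(f,P):
    T=np.array(f["T"]); c=(np.asarray(P)-T[:3,3])@T[:3,:3]
    return np.stack([f["cx"]+f["fx"]*c[...,0]/-c[...,2], f["cy"]-f["fy"]*c[...,1]/-c[...,2]],-1)
def uncrop(p,s,off): return (np.array(p,float)+.5)/s-.5+np.array(off)
def fit(loc,obs,x0,w=1):
    loc=np.array(loc,float);obs=np.array(obs)
    def r(q):
        c,s=np.cos(q[2]),np.sin(q[2]); return ((loc@np.array([[c,s],[-s,c]])+q[:2])-obs).ravel()
    o=least_squares(r,x0); return o.x, np.round(o.fun.reshape(-1,2)*1000,1)
E
python3 - <<'E'
from h import *
np.set_printoptions(precision=4,suppress=True)
t=grab_frame("top"); s=grab_frame("side")
L=[onz(t,uncrop(p,3.75,(315,125)),.143)[:2] for p in [(40,128),(610,12),(716,390),(127,522)]]
L2=[onz(s,uncrop(p,4.5,(160,115)),.143)[:2] for p in [(44,490),(694,460),(672,116),(100,148)]]
tab=[onz(t,uncrop(p,3.75,(315,125)),.147)[:2] for p in [(419,579),(486,567)]]
tab2=[onz(s,uncrop(p,4.5,(160,115)),.147)[:2] for p in [(422,44),(363,44)]]
for l in (L,L2): print(np.array(l), [np.linalg.norm(l[i]-l[(i+1)%4]) for i in range(4)])
print("tab",tab,tab2)
# lid frame: hinge mid, x forward(-)... tank frame relative to hinge; lid back edge offset unknown ~ free: use front edge at -.212
loc=[(0,.157),(0,-.157),(-.212,-.157),(-.212,.157)]
loc2=[(0,-.157),(0,.157),(-.212,.157),(-.212,-.157)]
print(fit(loc,L,[.6,-.1,0.2])); 
print(fit(loc2,L2,[.6,-.1,.2]))
B=[onz(t,uncrop(p,3.75,(315,125)),.158)[:2] for p in [(320,240),(332,292),(520,250),(512,198)]]
B2=[onz(s,uncrop(p,4.5,(160,115)),.158)[:2] for p in [(230,255),(236,308),(436,295),(432,240)]]
print("bar",np.mean(B,0),np.array(B),np.mean(B2,0))
C=[onz(t,uncrop(p,6,(160,150)),.03)[:2] for p in [(215,62),(476,208),(312,498),(48,352)]]
print("cr",np.array(C),[np.linalg.norm(C[i]-C[(i+1)%4]) for i in range(4)])
print(fit([(.062,.056),(.062,-.056),(-.062,-.056),(-.062,.056)],C,[.4,.2,-.5]))
D=[onz(s,uncrop(p,6,(370,180)),.03)[:2] for p in [(293,148),(515,272),(375,505),(165,330)]]
print(np.array(D),[np.linalg.norm(D[i]-D[(i+1)%4]) for i in range(4)],np.mean(D,0))
E
```

```text
[[ 0.6509 -0.034 ]
 [ 0.7162 -0.339 ]
 [ 0.5131 -0.3834]
 [ 0.4444 -0.0786]] [np.float64(0.3118337528318118), np.float64(0.20792390801487903), np.float64(0.31241742376303056), np.float64(0.21134233064791294)]
[[ 0.7165 -0.3374]
 [ 0.655  -0.033 ]
 [ 0.4437 -0.0791]
 [ 0.5116 -0.3831]] [np.float64(0.3105568462488914), np.float64(0.2162135369182686), np.float64(0.3114998748513849), np.float64(0.20998647014214109)]
tab [array([ 0.4161, -0.2257]), array([ 0.4222, -0.2598])] [array([ 0.4156, -0.2268]), array([ 0.4205, -0.2597])]
(array([ 0.6847, -0.1861,  0.2156]), array([[ 0.2,  1.3],
       [ 2.1, -0.5],
       [-1.9, -1.4],
       [-0.3,  0.6]]))
(array([ 0.6853, -0.1858,  0.2121]), array([[ 1.8, -1.9],
       [-2.7,  0.6],
       [ 1.3,  2.1],
       [-0.5, -0.8]]))
bar [ 0.5859 -0.2302] [[ 0.5882 -0.1781]
 [ 0.5611 -0.1836]
 [ 0.5834 -0.2811]
 [ 0.6108 -0.2781]] [ 0.584  -0.2288]
cr [[0.6765 0.2509]
 [0.622  0.1533]
 [0.5156 0.2088]
 [0.5682 0.3063]] [np.float64(0.11180016158630733), np.float64(0.12004990756981412), np.float64(0.11081738803612812), np.float64(0.12157896232856014)]
(array([ 0.5956,  0.2298, -0.4881]), array([[ 0.1, -0.7],
       [ 2. , -2. ],
       [-1. ,  0.7],
       [-1.1,  2.1]]))
[[0.5184 0.215 ]
 [0.5652 0.3065]
 [0.6769 0.2483]
 [0.6131 0.1643]] [np.float64(0.1027329592865892), np.float64(0.12596496178894662), np.float64(0.1054680786644233), np.float64(0.10735714434159867)] [0.5934 0.2335]
```

```bash
python3 - <<'E'
from h import *
np.set_printoptions(precision=4,suppress=True)
s=observe(); M=R.from_euler('xyz',s["eef_rot"]).as_matrix(); print(M)
a=np.arctan2(M[1,2],M[0,2]); print("jaw az",a, s["position"],s["time_s"])
for n,t in (("bar",.214),("cradle",-.488+np.pi/2),("tab",.214+np.pi/2)):
    d=(t-a+np.pi/2)%np.pi-np.pi/2; print(n,d)
x=np.array([.5865,-.229,.26]); print((x-s["position"])*100)
E
```

```text
[[-0.0001  0.9667  0.2559]
 [ 0.0006  0.2559 -0.9667]
 [-1.      0.0001 -0.0006]]
jaw az -1.3120273406200151 [ 0.1407 -0.5316  0.256 ] 0.25
bar 1.5260273406200149
cradle -0.7467689861748816
tab -0.044768986174881675
[44.5784 30.2583  0.3989]
```

>>> servo_tool(steps=[[3.4,2.3,0.3,0,0,0.117,0],[6.8,4.6,0.6,0,0,0.234,0],[10.2,7,1,0,0,0.351,0],[13.6,9.3,1.4,0,0,0.468,0],[17,11.6,1.8,0,0,0.585,0],[20.4,14,2.2,0,0,0.702,0],[23.8,16.3,2.6,0,0,0.819,0],[27.2,18.6,3,0,0,0.936,0]])

```text
time_s: 1.05
position: [0.414, -0.3445, 0.2865]
eef_rot: [-0.538, 1.571, -0.909]
force: [0.7, -0.3, 0.5]
finger_gap: 1.0
```

>>> servo_tool(steps=[[3.4,2.3,0,0,0,0.117,0],[6.8,4.6,0,0,0,0.234,0],[10.2,7,0,0,0,0.351,0],[13.6,9.3,0,0,0,0.468,0],[17.3,11.6,0,0,0,0.59,0],[17.3,11.6,0,0,0,0.59,0]])

```text
time_s: 1.65
position: [0.589, -0.2267, 0.285]
eef_rot: [1.573, 1.569, 1.795]
force: [-0.7, -0.8, -0.2]
finger_gap: 1.001
```

```bash
cat >> h.py <<'E'
def st(p=True):
    s=observe(); M=R.from_euler('xyz',s["eef_rot"]).as_matrix()
    if p: print("t",s["time_s"],"pos",np.round(s["position"],4),"az",round(np.arctan2(M[1,2],M[0,2]),4),"down",np.round(M[:,0],3),"F",np.round(s["force"],1),"gap",round(s["finger_gap"],3))
    return s,M
def wray(f,M,pos,u,v):
    T=np.array(f["T_tool_cam"]); x=(u-f["cx"]);y=(v-f["cy"]); r=np.hypot(x,y); th=r/f["fx"]
    d=np.array([np.sin(th)*x/max(r,1e-9),-np.sin(th)*y/max(r,1e-9),-np.cos(th)])
    return pos+M@T[:3,3], M@T[:3,:3]@d
def wonz(f,M,pos,p,z):
    o,d=wray(f,M,pos,*p); return o+d*(z-o[2])/d[2]
def wproj(f,M,pos,P):
    T=np.array(f["T_tool_cam"]); c=((np.asarray(P)-pos)@M-T[:3,3])@T[:3,:3]
    th=np.arctan2(np.hypot(c[...,0],c[...,1]),-c[...,2]); n=np.hypot(c[...,0],c[...,1])
    return np.stack([f["cx"]+f["fx"]*th*c[...,0]/n, f["cy"]-f["fx"]*th*c[...,1]/n],-1)
def pic(n,name,alpha=1.5):
    f=grab_frame(n); cv2.imwrite(f"pics/{name}.png",cv2.convertScaleAbs(f["pixels"][:,:,::-1],alpha=alpha)); return f
E
python3 - <<'E'
from h import *
s,M=st(); f=pic("wrist","b_wrist",1.2)
for P in ([.5865,-.229,.158],[.5973,-.278,.158],[.5759,-.180,.158]): print(wproj(f,M,s["position"],P))
E
```

```text
t 1.65 pos [ 0.589  -0.2267  0.285 ] az 0.2221 down [-0.     0.001 -1.   ] F [-0.7 -0.8 -0.2] gap 1.001
[313.71072508 202.61852917]
[313.69424439 256.6126509 ]
[314.08097876 142.02920184]
```

View pics/b_wrist.png

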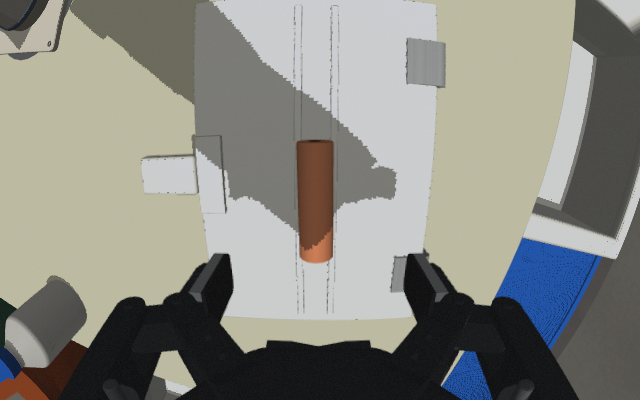

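```bash
python3 - <<'E'
from h import *
s,M=st(); f=grab_frame("wrist"); p=s["position"]
for q,z in (((315,142),.173),((316.5,262),.166),((315.2,142),.158),((316.5,261),.158),((315.7,200),.158),((155,176),.147),((141,158),.147),((142,193),.147)): print(q,np.round(wonz(f,M,p,q,z),4))
E
```

```text
t 1.7 pos [ 0.5874 -0.228   0.2852] az 0.2177 down [-0.001  0.001 -1.   ] F [-0.7  0.6  0.3] gap 1.002
(315, 142) [ 0.5749 -0.1794  0.173 ]
(316.5, 262) [ 0.5981 -0.28    0.166 ]
(315.2, 142) [ 0.5752 -0.1811  0.158 ]
(316.5, 261) [ 0.5987 -0.2833  0.158 ]
(315.7, 200) [ 0.5859 -0.2278  0.158 ]
(155, 176) [ 0.4354 -0.2406  0.147 ]
(141, 158) [ 0.4182 -0.2263  0.147 ]
(142, 193) [ 0.4215 -0.2604  0.147 ]
```

>>> servo_tool(steps=[[0.1,-0.05,-3,0,0,0,0],[0.1,-0.05,-6,0,0,0,0],[0.1,-0.05,-8.5,0,0,0,0],[0.1,-0.05,-10,0,0,0,0],[0.1,-0.05,-10.9,0,0,0,0],[0.1,-0.05,-10.9,0,0,0,0]])

```text
time_s: 2.35
position: [0.5857, -0.2307, 0.1766]
eef_rot: [2.517, 1.569, 2.729]
force: [0.8, 0.1, 0.9]
finger_gap: 1.004
```

```bash
python3 - <<'E'
from h import *
s,M=st(); f=pic("wrist","d_wrist",1.2); st()
E
```

```text
t 2.35 pos [ 0.5857 -0.2307  0.1766] az 0.2122 down [-0.001  0.001 -1.   ] F [0.8 0.1 0.9] gap 1.004
t 2.4 pos [ 0.5862 -0.2308  0.1776] az 0.2126 down [-0.  0. -1.] F [-0.6 -0.6  0.2] gap 1.001
```

View pics/d_wrist.png

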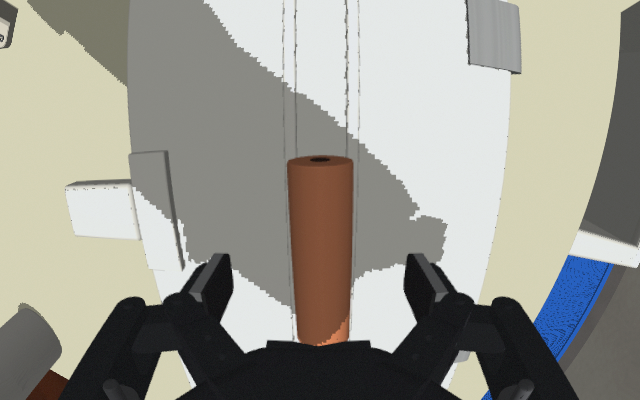

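```bash
python3 - <<'E'
from h import *
s,M=st(); f=grab_frame("wrist"); p=s["position"]
for q,z in (((320,159.5),.158),((320,165),.173)):
    e=wonz(f,M,p,q,z); print(e, (e-p)@M)
E
```

```text
t 2.4 pos [ 0.5862 -0.2308  0.1776] az 0.2126 down [-0.  0. -1.] F [-0.6 -0.6  0.2] gap 1.001
[ 0.5765451  -0.17894582  0.158     ] [0.01960739 0.05269073 0.00147243]
[ 0.57637591 -0.17863126  0.173     ] [0.00460742 0.05303443 0.00137125]
```

>>> servo_tool(steps=[[0.07,0.2,0,0,0,0,0],[0.07,0.2,0,0,0,0,0.4],[0.07,0.2,0,0,0,0,0.8],[0.07,0.2,0,0,0,0,1],[0.07,0.2,0,0,0,0,1],[0.07,0.2,0,0,0,0,1],[0.07,0.2,0,0,0,0,1]], newtons=70)

```text
time_s: 3.15
position: [0.5875, -0.2282, 0.1778]
eef_rot: [-0.897, 1.57, -0.683]
force: [-1.6, 1.0, 4.7]
finger_gap: 0.32
```

```bash
python3 - <<'E'
from h import *
s,M=st(); f=pic("wrist","e_wrist",1.2); st()
E
```

```text
t 3.15 pos [ 0.5875 -0.2282  0.1778] az 0.2141 down [ 0. -0. -1.] F [-1.6  1.   4.7] gap 0.32
t 3.2 pos [ 0.5875 -0.2282  0.1778] az 0.214 down [ 0.001 -0.    -1.   ] F [-1.2  0.9  4.8] gap 0.322
```

View pics/e_wrist.png

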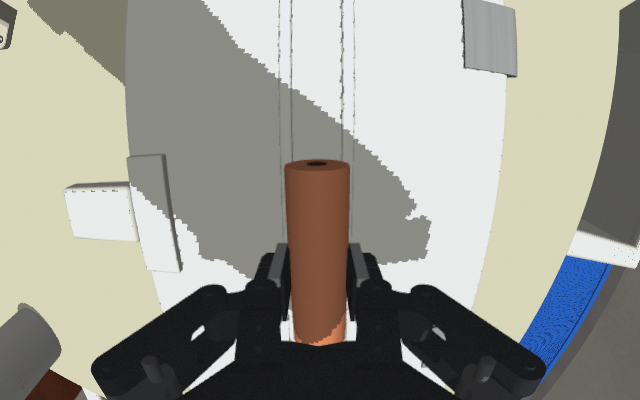

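>>> servo_tool(steps=[[0,0,0.3,0,0,0,1],[0,0,0.6,0,0,0,1],[0,0,0.9,0,0,0,1],[0,0,0.9,0,0,0,1]])

```text
time_s: 3.6
position: [0.5875, -0.2282, 0.1863]
eef_rot: [2.24, 1.571, 2.453]
force: [-0.5, -0.5, -6.0]
finger_gap: 0.322
```

```bash
python3 - <<'E'
from h import *
s,M=st(); f=pic("wrist","g_wrist",1.2); pic("side","g_side"); st()
im=cv2.imread("pics/g_side.png"); cv2.imwrite("pics/g_c.png",cv2.resize(im[110:240,150:330],None,fx=4.4,fy=4.4,interpolation=2))
E
```

```text
t 3.6 pos [ 0.5875 -0.2282  0.1863] az 0.214 down [-0.  0. -1.] F [-0.5 -0.5 -6. ] gap 0.322
t 3.7 pos [ 0.5874 -0.2281  0.186 ] az 0.214 down [-0.  0. -1.] F [ 0.1 -0.3 -6. ] gap 0.317
```

View pics/g_wrist.png

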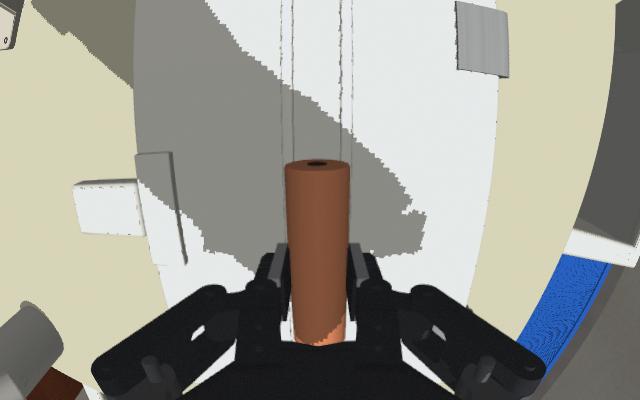

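View pics/g_c.png

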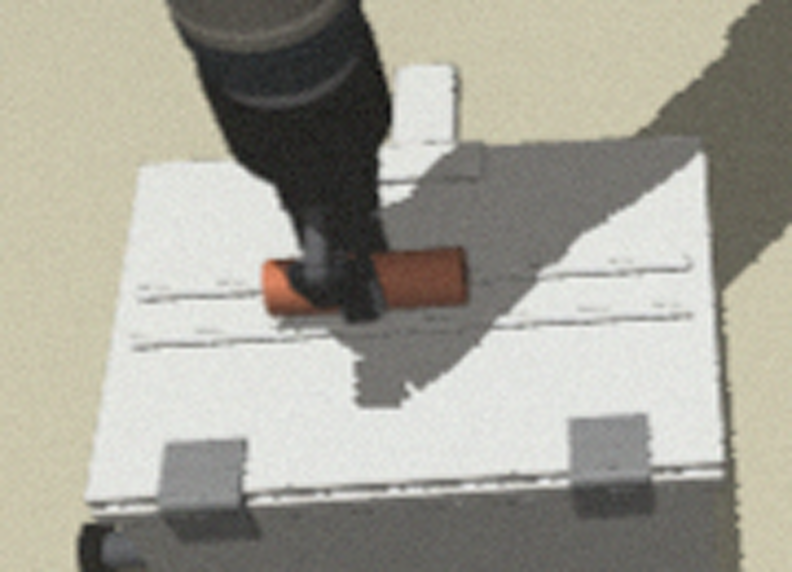

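>>> servo_tool(steps=[[0,0.3,2,0,0,0,1],[0,1.3,5,0,0,0.05,1],[0,3.5,8,0,0,0.13,1],[0,7,10.5,0,0,0.21,1],[0,11,11.5,0,0,0.29,1],[0,15,11.5,0,0,0.37,1],[0,19,11.5,0,0,0.45,1],[0,23,11.5,0,0,0.53,1]])

```text
time_s: 4.5
position: [0.5871, 0.0034, 0.3013]
eef_rot: [0.743, 1.571, 1.49]
force: [1.2, 0.2, -6.2]
finger_gap: 0.321
```

>>> servo_tool(steps=[[0,4,0,0,0,0.08,1],[0,8,0,0,0,0.16,1],[0,12,0,0,0,0.24,1],[0,16,0,0,0,0.32,1],[0.3,19.5,0,0,0,0.339,1],[0.5,21.5,0,0,0,0.339,1],[0.5,22.5,0,0,0,0.339,1],[0.5,22.5,0,0,0,0.339,1]])

```text
time_s: 5.3
position: [0.5922, 0.2279, 0.3008]
eef_rot: [2.207, 1.57, -2.991]
force: [-0.0, 0.2, -6.4]
finger_gap: 0.323
```

```bash
python3 - <<'E'
from h import *
s,M=st(); f=pic("wrist","i_wrist",1.2); pic("top","i_top"); st()
im=cv2.imread("pics/i_wrist.png"); cv2.imwrite("pics/i_c.png",cv2.resize(im[100:300,200:440],None,fx=3,fy=3,interpolation=2))
E
```

```text
t 5.3 pos [0.5922 0.2279 0.3008] az 1.0846 down [-0.001 -0.    -1.   ] F [-0.   0.2 -6.4] gap 0.323
t 5.4 pos [0.5924 0.2261 0.3011] az 1.0827 down [-0.    -0.001 -1.   ] F [ 0.2 -0.4 -5.6] gap 0.321
```

View pics/i_wrist.png

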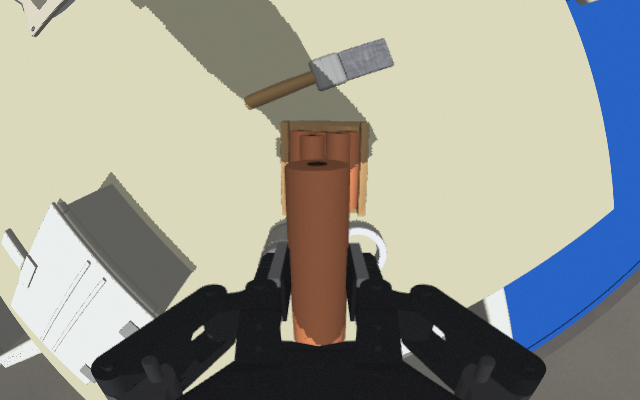

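View pics/i_c.png

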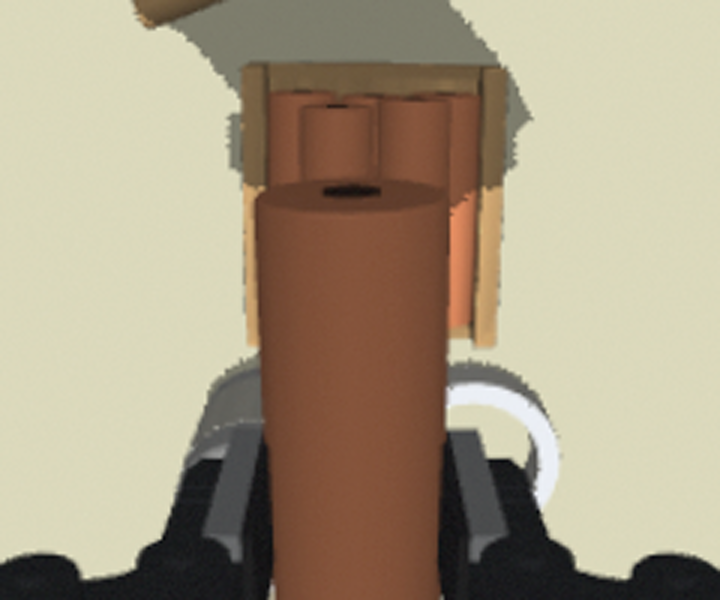

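View pics/i_top.png

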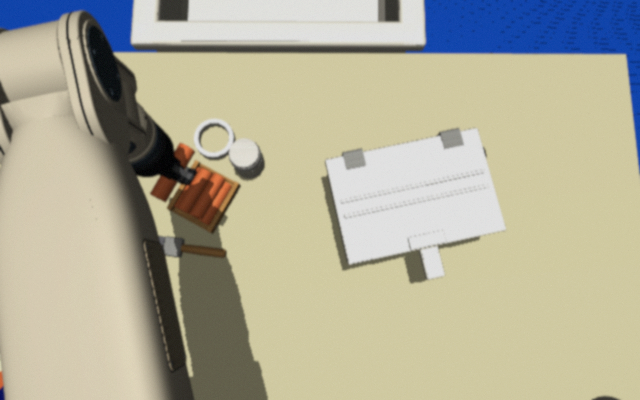

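```bash
python3 - <<'E'
from h import *
np.set_printoptions(precision=4,suppress=True)
s,M=st(); f=grab_frame("wrist"); p=s["position"]
# average pose of readings
uc=lambda q: uncrop(q,3,(200,100))
C=[wonz(f,M,p,uc(q),.03)[:2] for q in [(245,65),(506,68),(495,347),(248,346)]]
print(np.array(C),[np.linalg.norm(C[i]-C[(i+1)%4]) for i in range(4)])
x,r=fit([(-.062,-.056),(-.062,.056),(.062,.056),(.062,-.056)],C,[.6,.23,-.488]); print(x,r)
c,sn=np.cos(x[2]),np.sin(x[2])
for n,q,z in (("ul",(301,145),.049),("ur",(374,145),.049),("rl",(377,145),.049),("rr",(450,145),.049),("lend",(338,105),.060),("rend",(413,97),.062),("held end",(351,190),s["position"][2]-.0198),("held l",(257,200),s["position"][2]-.0198),("held r",(447,200),s["position"][2]-.0198)):
    P=wonz(f,M,p,uc(q),z); d=P[:2]-x[:2]; print(n,P,"cradle",d[0]*c+d[1]*sn,-d[0]*sn+d[1]*c,"tool",(P-p)@M)
d=p[:2]-x[:2]; print("tcp in cradle",d[0]*c+d[1]*sn,-d[0]*sn+d[1]*c)
E
```

```text
t 5.4 pos [0.5924 0.2261 0.3011] az 1.0827 down [-0.    -0.001 -1.   ] F [ 0.2 -0.4 -5.6] gap 0.321
[[0.5199 0.2131]
 [0.5716 0.3087]
 [0.6805 0.2506]
 [0.6282 0.1532]] [np.float64(0.10874590838004858), np.float64(0.12340794745323837), np.float64(0.1105105933092235), np.float64(0.12377807131476551)]
[ 0.6001  0.2314 -0.496 ] [[-1.  -1.4]
 [ 0.6  1.4]
 [ 0.8  0.5]
 [-0.3 -0.6]]
ul [0.5591 0.2196 0.049 ] cradle -0.03040805501100012 -0.0298525391968836 tool [ 0.2521  0.0263 -0.0212]
ur [0.5728 0.2454 0.049 ] cradle -0.030583863844565976 -0.0007006214279055428 tool [0.2521 0.0263 0.008 ]
rl [0.5734 0.2464 0.049 ] cradle -0.03059666787736063 0.0004967998553541721 tool [0.2521 0.0263 0.0092]
rr [0.5869 0.2724 0.049 ] cradle -0.03104571721098838 0.02974242861772007 tool [0.2521 0.0265 0.0384]
lend [0.5511 0.2409 0.06  ] cradle -0.047555237876301705 -0.014937959729931642 tool [ 0.2411  0.0434 -0.0061]
rend [0.5616 0.2678 0.062 ] cradle -0.051151573101032376 0.013722977650685652 tool [0.2391 0.0467 0.0225]
held end [0.5477 0.2498 0.2813] cradle -0.05476349411043967 -0.008796958292629359 tool [ 0.0198  0.0505 -0.0001]
held l [0.5424 0.2366 0.2813] cradle -0.05317905985097559 -0.022922320353935943 tool [ 0.0198  0.0491 -0.0142]
held r [0.5558 0.2618 0.2813] cradle -0.05340770360920498 0.005635918179115042 tool [0.0198 0.0491 0.0143]
tcp in cradle -0.004215826743097726 -0.008290214105766911
```

>>> servo_tool(steps=[[0.2,0.2,-3,0,0,0,1],[0.4,0.3,-6,0,0,0,1],[0.5,0.46,-9,0,0,0,1],[0.53,0.46,-12,0,0,0,1],[0.53,0.46,-14,0,0,0,1],[0.53,0.46,-15.5,0,0,-0.005,1],[0.53,0.46,-16,0,0,-0.005,1],[0.53,0.46,-16,0,0,-0.005,1]])

```text
time_s: 6.25
position: [0.5977, 0.2304, 0.141]
eef_rot: [2.412, 1.57, -2.794]
force: [0.1, -0.1, -5.7]
finger_gap: 0.319
```

```bash
python3 - <<'E'
from h import *
s,M=st(); f=pic("wrist","j_wrist",1.4); pic("side","j_side"); st()
im=cv2.imread("pics/j_wrist.png"); cv2.imwrite("pics/j_c.png",cv2.resize(im[60:260,200:440],None,fx=3,fy=3,interpolation=2))
im=cv2.imread("pics/j_side.png"); cv2.imwrite("pics/j_d.png",cv2.resize(im[150:300,350:500],None,fx=4,fy=4,interpolation=2))
E
```

```text
t 6.25 pos [0.5977 0.2304 0.141 ] az 1.0769 down [-0.001 -0.    -1.   ] F [ 0.1 -0.1 -5.7] gap 0.319
t 6.35 pos [0.5983 0.231  0.1423] az 1.0773 down [ 0.001  0.    -1.   ] F [-0.2 -0.2 -5.7] gap 0.323
```

View pics/j_c.png

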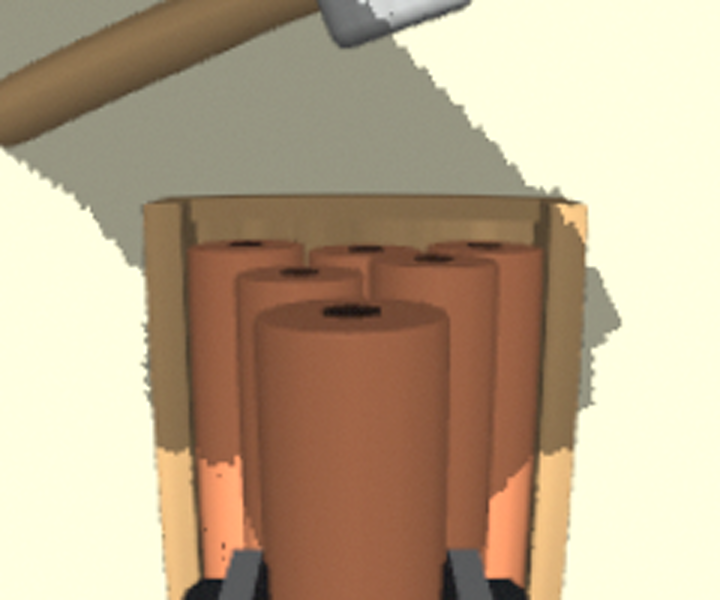

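View pics/j_d.png

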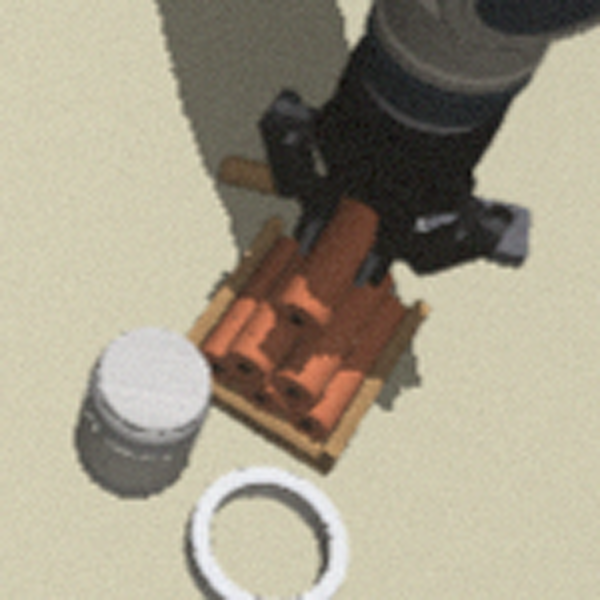

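```bash
python3 - <<'E'
from h import *
np.set_printoptions(precision=4,suppress=True)
f=grab_frame("wrist")
ps=[];
s,M=st(); p=np.array([.598,.2307,.1417])
uc=lambda q: uncrop(q,3,(200,60))
for n,q,z in (("wl",(145,203),.03),("wr",(586,203),.03),("UL",(299,271),.049),("UR",(433,259),.049),("B",(247,244),.023),("B",(366,249),.023),("B",(485,245),.023),("H",(351,312),p[2]-.0198)):
    print(n,(wonz(f,M,p,uc(q),z)-p)@M)
E
```

```text
t 6.4 pos [0.5983 0.2311 0.1425] az 1.0775 down [ 0.002  0.    -1.   ] F [ 0.1  0.7 -6.5] gap 0.32
wl [ 0.1116  0.0614 -0.0517]
wr [0.1117 0.0616 0.0581]
UL [ 0.0926  0.0463 -0.0123]
UR [0.0927 0.0491 0.0182]
B [ 0.1186  0.0497 -0.0271]
B [0.1186 0.0483 0.0032]
B [0.1187 0.0496 0.0337]
H [ 0.0197  0.0503 -0.0001]
```

>>> servo_tool(steps=[[0.1,0.12,-1,0,0,0,1],[0.2,0.24,-2,0,0,0,1],[0.2,0.24,-3,0,0,0,1],[0.2,0.24,-3.7,0,0,0,1],[0.2,0.24,-4.1,0,0,0,1],[0.2,0.24,-4.1,0,0,0,1],[0.2,0.24,-4.1,0,0,0,1]])

```text
time_s: 7.1
position: [0.5999, 0.2338, 0.1004]
eef_rot: [-0.961, 1.571, 0.117]
force: [0.6, -0.3, -6.0]
finger_gap: 0.32
```

```bash
python3 - <<'E'
from h import *
s,M=st(); f=pic("wrist","k_wrist",1.4); st()
im=cv2.imread("pics/k_wrist.png"); cv2.imwrite("pics/k_c.png",cv2.resize(im[60:260,200:440],None,fx=3,fy=3,interpolation=2))
E
```

```text
t 7.1 pos [0.5999 0.2338 0.1004] az 1.078 down [ 0.  0. -1.] F [ 0.6 -0.3 -6. ] gap 0.32
t 7.15 pos [0.6    0.2339 0.1006] az 1.078 down [ 0.001  0.    -1.   ] F [ 0.2  0.2 -6. ] gap 0.316
```

View pics/k_c.png

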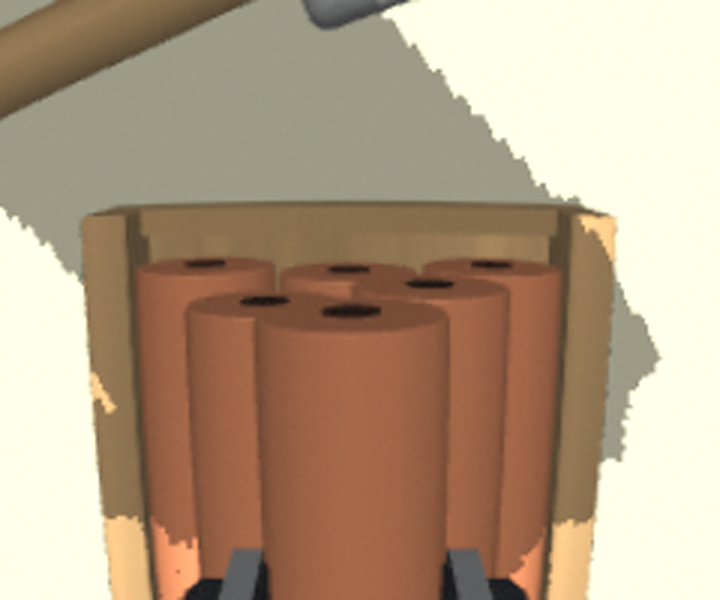

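>>> servo_tool(steps=[[-0.03,-0.06,-0.15,0,0,0,1],[-0.03,-0.06,-0.3,0,0,0,1],[-0.03,-0.06,-0.4,0,0,0,1],[-0.03,-0.06,-0.45,0,0,0,1],[-0.03,-0.06,-0.45,0,0,0,1]])

```text
time_s: 7.65
position: [0.5994, 0.2332, 0.0957]
eef_rot: [2.019, 1.571, 3.097]
force: [-0.1, 0.3, -6.0]
finger_gap: 0.324
```

>>> servo_tool(steps=[[0,0,-0.03,0,0,0,1],[0,0,-0.06,0,0,0,1],[0,0,-0.09,0,0,0,1],[0,0,-0.09,0,0,0,1]])

```text
time_s: 8.05
position: [0.5995, 0.2332, 0.095]
eef_rot: [-0.915, 1.571, 0.163]
force: [-0.8, -0.4, -4.5]
finger_gap: 0.32
```

>>> servo_tool(steps=[[0,0,-0.03,0,0,0,1],[0,0,-0.05,0,0,0,1],[0,0,-0.05,0,0,0,1]])

```text
time_s: 8.35
position: [0.5995, 0.2333, 0.0948]
eef_rot: [-0.822, 1.57, 0.256]
force: [-1.7, -1.2, 0.2]
finger_gap: 0.32
```

>>> servo_tool(steps=[[0,0,0,0,0,0,1],[0,0,0,0,0,0,0.68],[0,0,0,0,0,0,0.64],[0,0,0,0,0,0,0.58],[0,0,0,0,0,0,0.5],[0,0,0,0,0,0,0.5]], newtons=20)

```text
time_s: 8.95
position: [0.5997, 0.2332, 0.0944]
eef_rot: [-0.782, 1.57, 0.296]
force: [0.2, -0.2, -0.5]
finger_gap: 0.499
```

```bash
python3 - <<'E'
from h import *
s,M=st(); f=pic("wrist","l_wrist",1.4); st()
im=cv2.imread("pics/l_wrist.png"); cv2.imwrite("pics/l_c.png",cv2.resize(im[110:350,180:460],None,fx=2.5,fy=2.5,interpolation=2))
E
```

```text
t 8.95 pos [0.5997 0.2332 0.0944] az 1.078 down [ 0.  0. -1.] F [ 0.2 -0.2 -0.5] gap 0.499
t 9.0 pos [0.5996 0.2332 0.0944] az 1.078 down [ 0.  0. -1.] F [ 0.2 -0.2  0.7] gap 0.5
```

View pics/l_c.png

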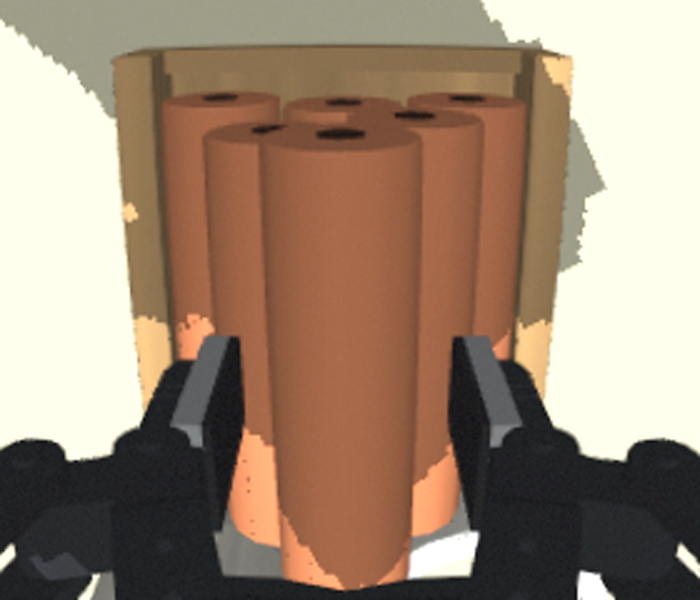

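>>> servo_tool(steps=[[0,0,1,0,0,0,0.5],[0,0,3,0,0,0,0.4],[0,0,6,0,0,0,0],[0,0,10,0,0,0,0],[0,0,14,0,0,0,0],[0,0,17,0,0,0,0],[0,0,18,0,0,0,0]])

```text
time_s: 9.7
position: [0.6001, 0.2334, 0.279]
eef_rot: [-0.84, 1.565, 0.238]
force: [-0.2, -0.2, 0.2]
finger_gap: 0.999
```

```bash
python3 - <<'E'
from h import *
s,M=st(); f=pic("wrist","m_wrist",1.3); st()
im=cv2.imread("pics/m_wrist.png"); cv2.imwrite("pics/m_c.png",cv2.resize(im[60:260,200:440],None,fx=3,fy=3,interpolation=2))
E
```

```text
t 9.7 pos [0.6001 0.2334 0.279 ] az 1.0781 down [ 0.006  0.001 -1.   ] F [-0.2 -0.2  0.2] gap 0.999
t 9.75 pos [0.6001 0.2334 0.2787] az 1.078 down [ 0.005  0.001 -1.   ] F [-0.2 -0.5  0.7] gap 0.997
```

View pics/m_c.png

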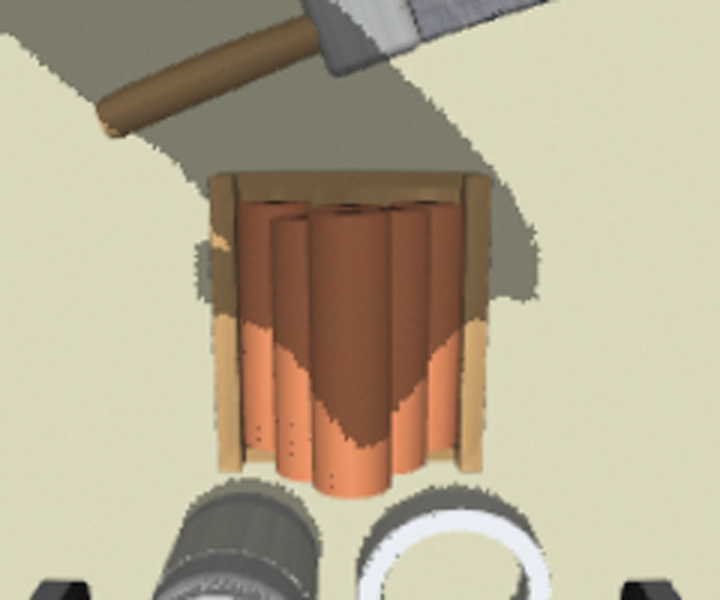

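The pile is now a complete, symmetric pyramid, and the brush, tin and tape look unmoved. Next is the lid tab.

>>> servo_tool(steps=[[-1,-3,0,0,0,0.05,0],[-2.2,-6.6,0,0,0,0.1,0],[-3.5,-10.5,0,0,0,0.16,0],[-4.8,-14.4,0,0,0,0.22,0],[-6.1,-18.3,0,0,0,0.28,0],[-7.4,-22.2,0,0,0,0.34,0],[-8.7,-26.1,0,0,0,0.4,0],[-10,-30,0,0,0,0.46,0]])

```text
time_s: 10.55
position: [0.4982, -0.0681, 0.2734]
eef_rot: [1.314, 1.569, 2.854]
force: [0.9, -0.7, -0.2]
finger_gap: 1.0
```

>>> servo_tool(steps=[[-1.3,-3.9,0,0,0,0.06,0],[-2.6,-7.8,0,0,0,0.12,0],[-3.9,-11.7,0,0,0,0.18,0],[-5,-15,0,0,0,0.23,0],[-5.6,-17,0,0,0,0.248,0],[-5.6,-17.2,0,0,0,0.248,0],[-5.6,-17.2,0,0,0,0.248,0]])

```text
time_s: 11.25
position: [0.4431, -0.2388, 0.2735]
eef_rot: [0.545, 1.569, 2.33]
force: [0.3, 0.4, -0.1]
finger_gap: 1.003
```

```bash
python3 - <<'E'
from h import *
s,M=st(); f=pic("wrist","n_wrist",1.2); pic("top","n_top"); pic("side","n_side"); st()
E
```

```text
t 11.25 pos [ 0.4431 -0.2388  0.2735] az 1.7842 down [-0.001  0.001 -1.   ] F [ 0.3  0.4 -0.1] gap 1.003
t 11.4 pos [ 0.4436 -0.2378  0.2741] az 1.7868 down [-0.     0.001 -1.   ] F [ 0.6 -0.1  0.5] gap 0.997
```

View pics/n_wrist.png

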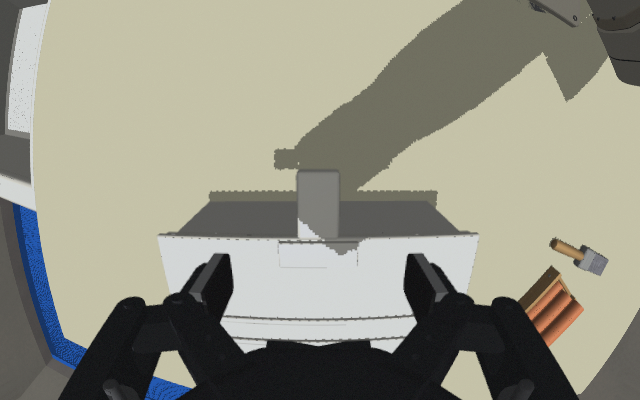

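View pics/n_top.png

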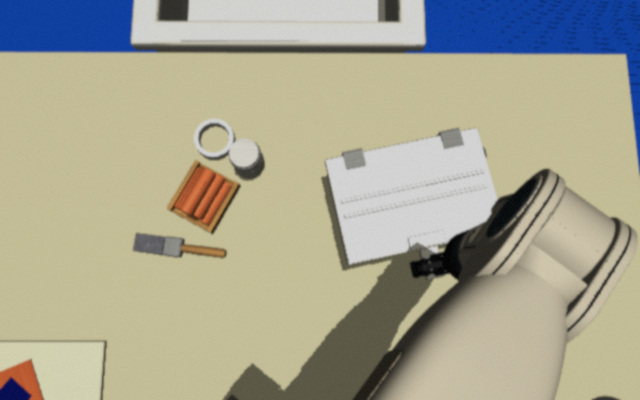

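View pics/n_side.png

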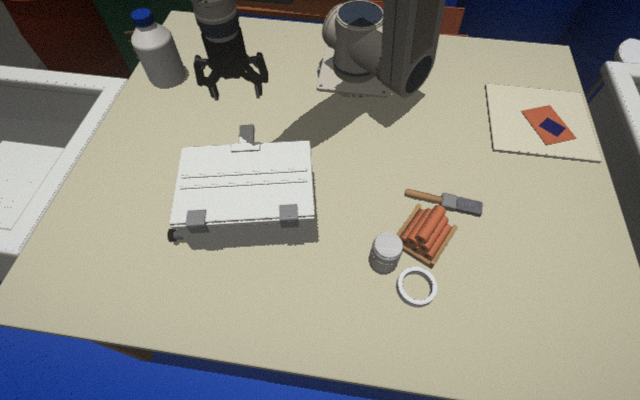

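```bash
python3 - <<'E'
from h import *
np.set_printoptions(precision=4,suppress=True)
s,M=st(); f=grab_frame("wrist"); p=s["position"]
for q,z in (((298,170),.147),((338.5,170),.147),((318,170),.147),((160,235),.143),((478,235),.143),((338,238),.147)):
    P=wonz(f,M,p,q,z); print(q,P,(P-p)@M)
im=cv2.imread("pics/n_wrist.png"); cv2.imwrite("pics/n_c.png",cv2.resize(im[150:280,240:400],None,fx=4.5,fy=4.5,interpolation=2))
im=cv2.imread("pics/n_side.png"); cv2.imwrite("pics/n_d.png",cv2.resize(im[180:280,370:490],None,fx=6,fy=6,interpolation=2))
E
```

```text
t 11.4 pos [ 0.4436 -0.2378  0.2741] az 1.7868 down [-0.     0.001 -1.   ] F [ 0.6 -0.1  0.5] gap 0.997
(298, 170) [ 0.4226 -0.2587  0.147 ] [ 0.1271  0.025  -0.016 ]
(338.5, 170) [ 0.4156 -0.2269  0.147 ] [0.1272 0.025  0.0166]
(318, 170) [ 0.4192 -0.243   0.147 ] [0.1271 0.0249 0.0001]
(160, 235) [ 0.5121 -0.3783  0.143 ] [ 0.131  -0.0368 -0.152 ]
(478, 235) [ 0.4464 -0.0791  0.143 ] [ 0.1312 -0.0368  0.1543]
(338, 238) [ 0.4737 -0.2134  0.147 ] [ 0.1271 -0.0347  0.0173]
```

View pics/n_c.png

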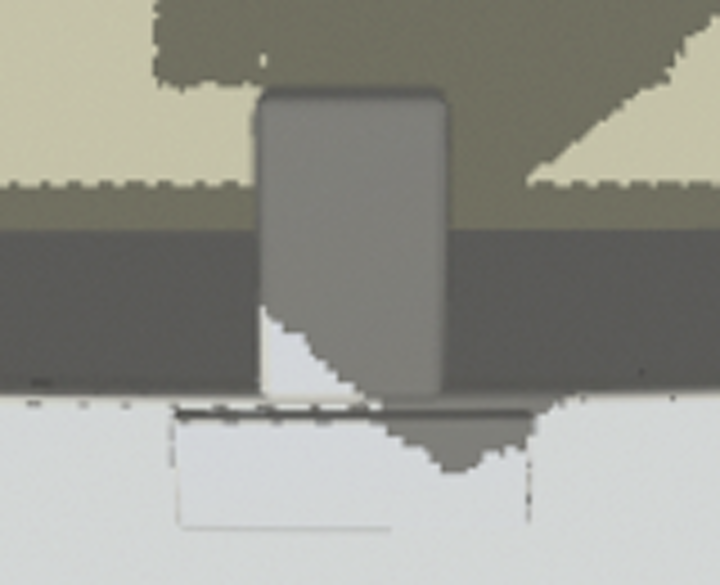

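View pics/n_d.png

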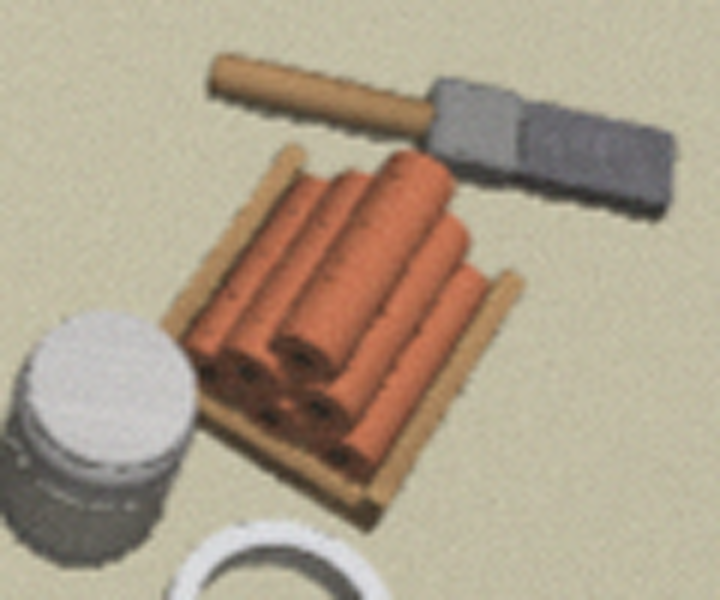

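>>> servo_tool(steps=[[0,-0.05,-3,0,0,0,0],[0,-0.05,-6,0,0,0,0],[0,-0.05,-9,0,0,0,0],[0,-0.05,-11,0,0,0,0],[0,-0.05,-12.4,0,0,0,0],[0,-0.05,-13,0,0,0,0],[0,-0.05,-13,0,0,0,0]])

```text
time_s: 12.15
position: [0.4435, -0.2385, 0.144]
eef_rot: [0.677, 1.57, 2.464]
force: [-0.3, -0.7, 0.8]
finger_gap: 0.998
```

>>> servo_tool(steps=[[0,0,0,0,0,0,0.3],[0,0,0,0,0,0,0.6],[0,0,0,0,0,0,1],[0,0,0,0,0,0,1],[0,0,0,0,0,0,1],[0,0,0,0,0,0,1]], newtons=45)

```text
time_s: 12.75
position: [0.4436, -0.2389, 0.1452]
eef_rot: [-1.39, 1.57, 0.397]
force: [-1.0, 3.3, 7.4]
finger_gap: 0.412
```

```bash
python3 - <<'E'
from h import *
s,M=st(); f=pic("wrist","o_wrist",1.2); st()
# arc in cm from shut tab point
h=np.array([.685,-.186,.139]); u=np.array([np.cos(.215),np.sin(.215),0])
for a in list(range(3,46,3)): 
    t=np.radians(a); print(a, np.round(100*(.247*(1-np.cos(t))*u+np.array([0,0,.247*np.sin(t)])),2))
E
```

```text
t 12.75 pos [ 0.4436 -0.2389  0.1452] az 1.7862 down [ 0.001  0.    -1.   ] F [-1.   3.3  7.4] gap 0.412
t 12.8 pos [ 0.4436 -0.2389  0.1452] az 1.7862 down [ 0.001  0.    -1.   ] F [-0.7  4.3  6.7] gap 0.416
3 [0.03 0.01 1.29]
6 [0.13 0.03 2.58]
9 [0.3  0.06 3.86]
12 [0.53 0.12 5.14]
15 [0.82 0.18 6.39]
18 [1.18 0.26 7.63]
21 [1.6  0.35 8.85]
24 [ 2.09  0.46 10.05]
27 [ 2.63  0.57 11.21]
30 [ 3.23  0.71 12.35]
33 [ 3.89  0.85 13.45]
36 [ 4.61  1.01 14.52]
39 [ 5.38  1.17 15.54]
42 [ 6.2   1.35 16.53]
45 [ 7.07  1.54 17.47]
```

View pics/o_wrist.png

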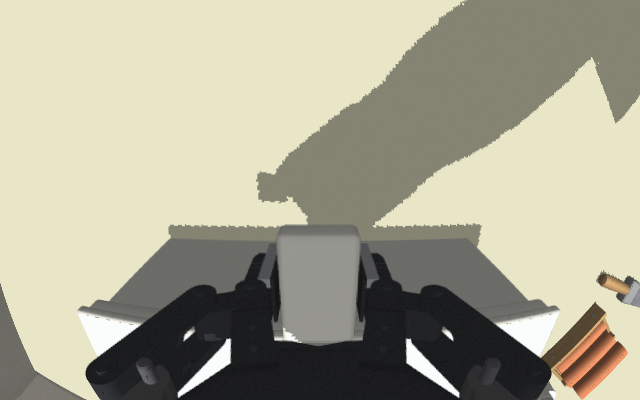

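>>> servo_tool(steps=[[0.01,0,0.65,0,0,0,1],[0.03,0.01,1.3,0,0,0,1],[0.08,0.02,1.94,0,0,0,1],[0.13,0.03,2.58,0,0,0,1],[0.21,0.05,3.2,0,0,0,1],[0.3,0.06,3.86,0,0,0,1],[0.3,0.06,3.86,0,0,0,1]])

```text
time_s: 13.5
position: [0.4465, -0.2382, 0.1838]
eef_rot: [-0.425, 1.57, 1.361]
force: [3.4, 5.2, -4.4]
finger_gap: 0.414
```

```bash
python3 - <<'E'
from h import *
s,M=st(); f=pic("wrist","p_wrist",1.2); pic("side","p_side"); st()
E
```

```text
t 13.5 pos [ 0.4465 -0.2382  0.1838] az 1.7863 down [ 0.     0.001 -1.   ] F [ 3.4  5.2 -4.4] gap 0.414
t 13.6 pos [ 0.4464 -0.2383  0.1833] az 1.7863 down [-0.     0.001 -1.   ] F [ 2.9  4.2 -4.6] gap 0.413
```

View pics/p_wrist.png

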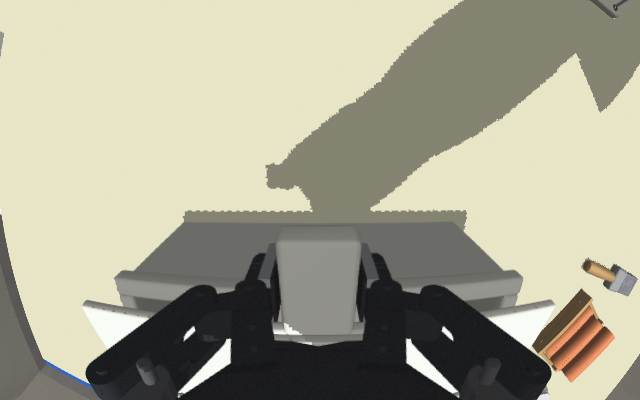

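View pics/p_side.png

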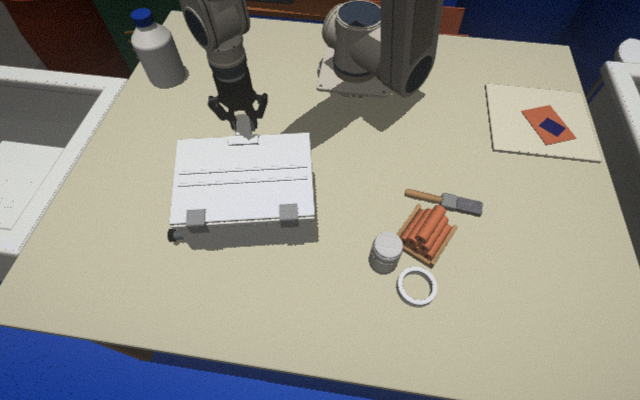

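>>> servo_tool(steps=[[0.1,0.03,0.64,0,0,0,1],[0.23,0.06,1.28,0,0,0,1],[0.52,0.12,2.53,0,0,0,1],[0.88,0.2,3.77,0,0,0,1],[1.3,0.29,4.99,0,0,0,1],[1.79,0.4,6.19,0,0,0,1],[2.33,0.51,7.35,0,0,0,1],[2.33,0.51,7.35,0,0,0,1]])

```text
time_s: 14.4
position: [0.47, -0.2331, 0.2578]
eef_rot: [-0.885, 1.57, 0.902]
force: [0.0, 4.0, -3.6]
finger_gap: 0.414
```

>>> servo_tool(steps=[[0.6,0.14,1.14,0,0,0,1],[1.26,0.28,2.24,0,0,0,1],[1.98,0.44,3.31,0,0,0,1],[2.75,0.6,4.33,0,0,0,1],[3.57,0.78,5.32,0,0,0,1],[4,0.87,5.8,0,0,0,1],[4.4,0.96,6.2,0,0,0,1],[4.4,0.96,6.2,0,0,0,1]])

```text
time_s: 15.2
position: [0.5134, -0.2235, 0.3187]
eef_rot: [1.021, 1.569, 2.808]
force: [-2.4, 4.7, -2.4]
finger_gap: 0.414
```

```bash
python3 - <<'E'
from h import *
s,M=st(); f=pic("wrist","q_wrist",1.2); pic("side","q_side");pic("top","q_top"); s,M=st()
h=np.array([.685,-.186,.139]); u=np.array([np.cos(.215),np.sin(.215),0]); p=s["position"]
d=p-h; print("grasp pt r", -d@u, "dz", d[2]-.006, np.degrees(np.arctan2(d[2]-.006,-d@u)), np.hypot(d[2]-.006,d@u))
im=cv2.imread("pics/q_side.png"); cv2.imwrite("pics/q_c.png",cv2.resize(im[60:250,150:350],None,fx=3.1,fy=3.1,interpolation=2))
E
```

```text
t 15.2 pos [ 0.5134 -0.2235  0.3187] az 1.7864 down [-0.002  0.001 -1.   ] F [-2.4  4.7 -2.4] gap 0.414
t 15.35 pos [ 0.5131 -0.2236  0.3185] az 1.7863 down [-0.001  0.001 -1.   ] F [-1.6  4.7 -3.1] gap 0.412
grasp pt r 0.1759243707142082 dz 0.1735063619511128 44.60352804508143 0.2470907562995846
```

View pics/q_wrist.png

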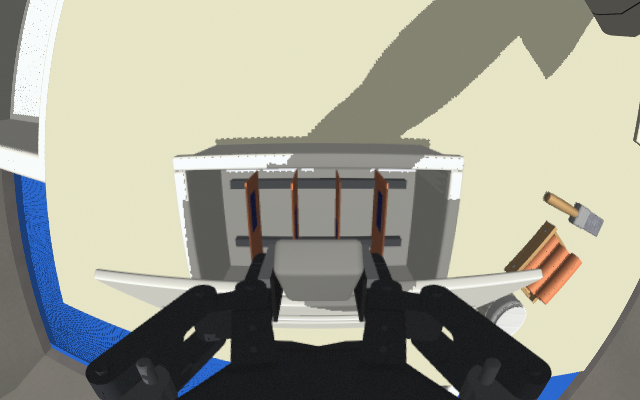

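View pics/q_c.png

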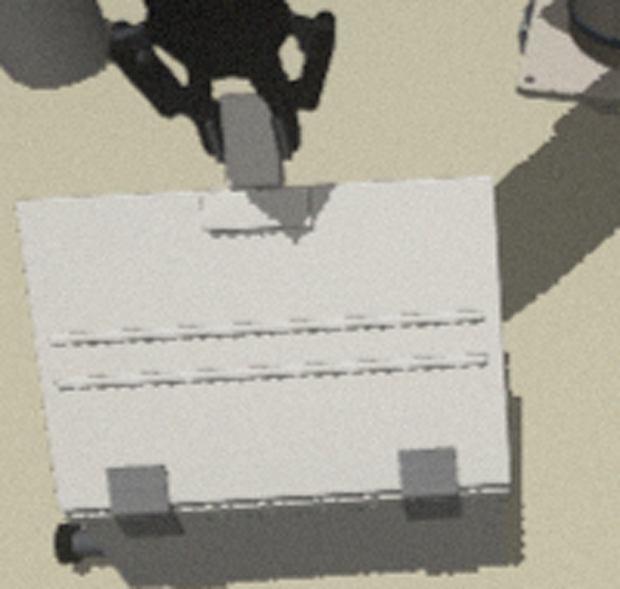

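View pics/q_top.png

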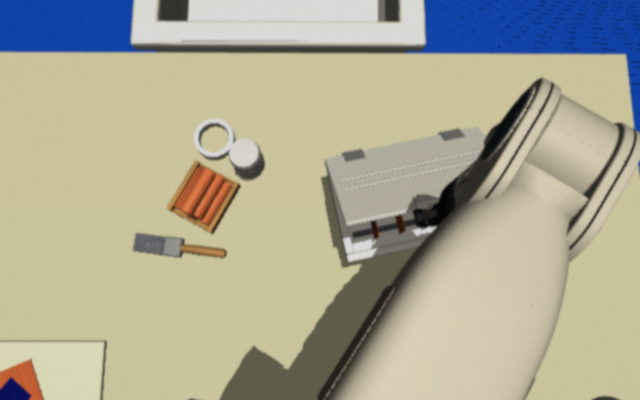

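```bash
python3 - <<'E'
from h import *
np.set_printoptions(precision=2,suppress=True)
f=grab_frame("side"); s,M=st()
h=np.array([.685,-.186,.139]); u=np.array([np.cos(.214),np.sin(.214),0]); v=np.array([-u[1],u[0],0]); z=np.array([0,0,1])
for q in ((18,202),(493,178),(510,485),(66,508)): print("seen",uncrop(q,3.1,(150,60)))
for a in (0,42,44,45,46,48):
    t=np.radians(a); e=-u*np.cos(t)+z*np.sin(t); n=z*np.cos(t)+u*np.sin(t)
    print(a,[proj(f,h+r*e+.004*n+k*v) for r,k in ((.212,-.157),(.212,.157),(0,.157),(0,-.157))])
E
```

```text
t 15.4 pos [ 0.51 -0.22  0.32] az 1.7862 down [-0.  0. -1.] F [-2.5  4.8 -2.8] gap 0.408
seen [155.47 124.82]
seen [308.69 117.08]
seen [314.18 216.11]
seen [170.95 223.53]
0 [array([181.37, 147.31]), array([309.49, 140.7 ]), array([314.25, 215.54]), array([168.17, 224.11])]
42 [array([155.68, 125.04]), array([308.89, 117.47]), array([314.33, 216.85]), array([168.14, 225.44])]
44 [array([154.25, 125.13]), array([308.93, 117.49]), array([314.33, 216.91]), array([168.15, 225.51])]
45 [array([153.54, 125.22]), array([308.96, 117.54]), array([314.33, 216.94]), array([168.16, 225.54])]
46 [array([152.82, 125.35]), array([308.98, 117.63]), array([314.33, 216.97]), array([168.16, 225.57])]
48 [array([151.39, 125.7 ]), array([309.04, 117.9 ]), array([314.34, 217.03]), array([168.17, 225.63])]
```

>>> servo_tool(steps=[[0.06,0.01,0.07,0,0,0,1],[0.13,0.03,0.14,0,0,0,1],[0.13,0.03,0.14,0,0,0,1],[0.13,0.03,0.14,0,0,0,1],[0.13,0.03,0.14,0,0,0,1]])

```text
time_s: 15.9
position: [0.5143, -0.2233, 0.3197]
eef_rot: [0.963, 1.569, 2.749]
force: [-2.3, 5.3, -4.3]
finger_gap: 0.412
```

```bash
python3 - <<'E'
from h import *
s,M=st(); f=pic("wrist","r_wrist",1.2); pic("side","r_side"); s,M=st()
h=np.array([.685,-.186,.139]); u=np.array([np.cos(.215),np.sin(.215),0]); d=s["position"]-h
print(np.degrees(np.arctan2(d[2]-.006,-d@u)))
# upper lid corners in the wrist view for given angles
v=np.array([-u[1],u[0],0]); z=np.array([0,0,1])
for a in (0,43,45,47):
    t=np.radians(a); e=-u*np.cos(t)+z*np.sin(t); n=z*np.cos(t)+u*np.sin(t)
    print(a,[wproj(f,M,s["position"],h+.212*e+.004*n+k*v).round(1) for k in (-.157,.157)])
im=cv2.imread("pics/r_wrist.png"); cv2.imwrite("pics/r_c.png",cv2.resize(im[230:330,60:160],None,fx=5,fy=5,interpolation=2))
im=cv2.imread("pics/r_side.png"); cv2.imwrite("pics/r_s.png",im)
E
```

```text
t 15.9 pos [ 0.5143 -0.2233  0.3197] az 1.7859 down [-0.002  0.001 -1.   ] F [-2.3  5.3 -4.3] gap 0.412
t 16.0 pos [ 0.5143 -0.2233  0.3197] az 1.7859 down [-0.002  0.001 -1.   ] F [-2.7  5.  -4.5] gap 0.414
44.99297428194131
0 [array([166.2, 151.5]), array([469.4, 151.5])]
43 [array([ 92.6, 270.3]), array([543. , 270.4])]
45 [array([ 90.6, 280.4]), array([545. , 280.5])]
47 [array([ 89. , 290.7]), array([546.6, 290.8])]
```

View pics/r_c.png

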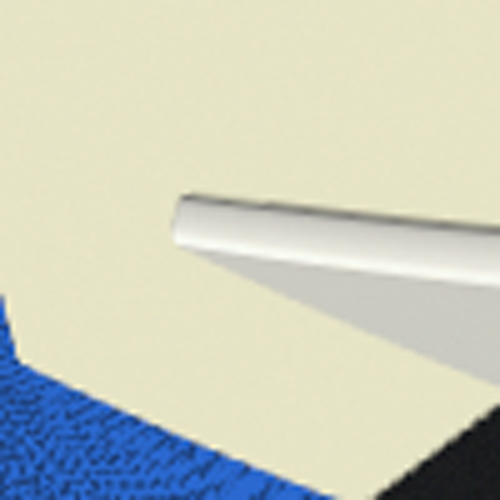

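View pics/r_s.png

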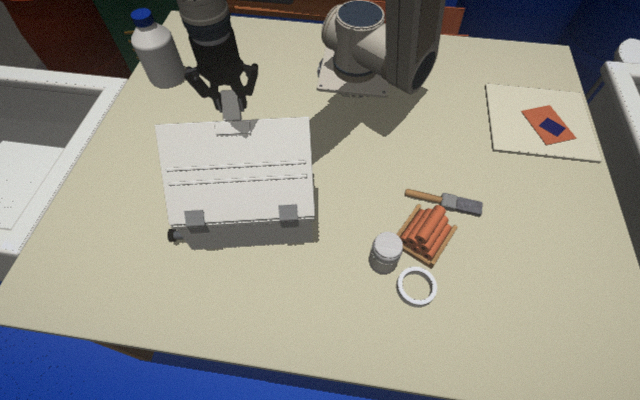

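```bash
python3 - <<'E'
from h import *
print(hand_in()); st()
E
```

```text
the job is handed in; nothing more can be done
None
the job is handed in; nothing more can be done
```

The copper bar is in the cradle's top groove and the lid is held open at about 45°. I handed the job in at 16 s of the 54 s allowed.

- **Bar:** I lowered it until the bars beneath carried it, with its axis at the expected 75 mm, then opened the jaws gradually. Pictures afterwards show a complete pyramid, centred between the upper bars and lined up with them. The brush, tin and tape roll looked unmoved.
- **Lid:** I gripped the tab by its two sides at 45 N and raised it along its arc. Tool position puts the lid at 45.0°, and the last wrist picture at about 44.8°. Just before a last raise of about 0.4°, the side view gave 43.6 to 44° against 44.6° from the tool.
- **Forces and grip:** In the readings I took, force on the tool stayed under about 9 N, and the grip opening held steady through the lift.
- **Disagreements:** The top and wrist cameras put the cradle about 5 mm apart. I settled that by measuring again close up before placing the bar. The lid's angle differed by about 1° between methods, as above.

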